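# Set the sauce warmer's heat lever to the third click

## Robot

A 7-joint arm with a two-finger parallel gripper is mounted at the origin on the work surface. World frame = base frame: x ahead of the robot, y to its left, z up, the work surface at z = 0. Lengths are in m, angles in degrees, forces in N, time in s.
With the tool pointing down it reaches from about 0.425 to 0.875 m from the base axis. Payload 4.7 kg.
Tool frame: the origin (TCP) lies at the very end of the fingers, on their centre line; the grasp point (between the pads) lies 19 mm behind it; z points along the fingers, y is the line along which they close (so a half turn about z gives the same grasp; the last joint's range is limited). The gripper opens to 87 mm and grips with 3 to 60 N. Pads are 19 mm wide; open, the fingers measure 117 mm over their backs; the gripper's body (75 mm by 190 mm) begins 51 mm behind the grasp point.
Start: joints at [-64.968, 18.392, -4.016, 83.108, 1.295, 78.541, -3.26], TCP at [0.267, 0.593, 0.223] pointing down, gripper open.
Joint ranges: [-163.93, 163.93], [-17.29, 119.83], [-79.2, 71.16], [3.27, 140.29], [-89.18, 269.18], [5.43, 117.66], [-154.24, 154.24]. Speed limits (degrees/s): [147.25, 147.25, 180, 180, 180, 180, 180].

## Interface

Orientations are given as [roll, pitch, yaw] about the fixed x, y, z axes, in that order (R = Rz(yaw) Ry(pitch) Rx(roll)).
In Python, from cell import get_obs, read_camera, sign_off, silhouettes gives the robot as it stands.
- The arm moves only by the tool play_rows, never from a script. Its argument "steps" is a list that holds one entry, the list of rows, each a list of 7 numbers: the shift along the tool's x, y, z in m, then the turn, a rotation vector about the tool's x, y, z in rad, then the finger opening in m, from 0 to 0.087. A call has 1 to 12 rows; each row shifts and turns the commanded pose from where the row before left it, along the tool's axes as they then stand; what a row does not reach is not made up. A row lasts 1/10 s, in which the tool goes at most 50 mm and 8.59 degrees, less where a joint would pass 70% of its speed; a pose out of reach is approached as far as the arm can. A call is refused whole if a number of a shift passes 0.05 or a number of a turn 0.15, either way. A call with a gripper value outside its range is refused whole. The fingers move at their own pace and stop on an object; "force" is the grip in N (left out, the last holds). Time passes only in rows, so rows that do not move let the fingers close. It gives the time, the measured TCP pose, the force, the opening and the grip force at its end, in the units of the state.
- get_obs(): the state, without advancing time (a new reading comes with each control period).
- read_camera(name): name is "scene" or "top" or "wrist"; returns a dict with "frame" (420x560x3 uint8, red, green, blue), "intrinsics" (3x3 intrinsics, pixels), "k1" (the pictures are not rectified: a ray, as slopes to the right and down, at radius r is drawn at 1 + k1 r^2 times it, then the intrinsics apply), "view" (4x4, takes a point from world to camera coordinates). Camera axes: x right, y up, looking along -z (the intrinsics and any distortion apply to the point x, -y, -z); pixel columns grow to the right and rows downward; lengths in m; the calibration is good to about 2 mm. A picture is of the moment at which its call begins. There is no depth.
- sign_off(): hands the job in; it is judged then, once.
Trained networks look in the newest picture that a camera, given by its name, has taken for a name from the list of things; names that differ only in an ending like _2 or _b are one class to them, and where a whole thing is asked for, a point or a joint stands for the part that bears it (a point fixed in the world has none). Each returns a list of dicts, best first, with "p" (0 to 1); they miss things now and then, are a little off and sometimes report something else, mostly with a low value. They report only what shows in the picture. A call takes as long as a camera call.
- silhouettes(camera, name): "pixels" (420x560 bool, what is visible of it) and "extent" ([left, top, right, bottom] in pixels, round what is visible of it).
The state is a dict: "time_s": time; "qpos": joint angles; "joint_velocities": joint speeds; "effort": joint torques, N m; "tool_pos": TCP position; "tool_rot": TCP orientation; "force": force on the tool from outside, world axes, zero at the start; "wrist_torque": the same for the moment, N m; "grip_width": finger opening in m; "grasp_force": force on a finger pad.
Only numpy, scipy, OpenCV 4.12 (cv2) and the standard library are available. Lean on these libraries where they do the work, as an engineer would, in place of code of your own. Each camera call takes 0.05 s, during which the arm holds its last target. There are 200 camera calls.

## Task

Turn the sauce warmer up to its third heat setting: from off, push the black-and-orange lever along its slot with a fingertip, counting the clicks, and stop when it has dropped into the third one, without running on to the fourth. Only push it, do not pinch it; then take your hand away and leave the shaker, ramekin, plate and squeeze bottle where they stand.

Things in the scene. Friction and masses are not known exactly. Their poses are not given: they have to be found in the camera images.
- warmer: Fixed metal sauce warmer, 340 (x) by 440 mm (y). Origin on the table under the middle of its control deck: x +-70, y +-220 mm, surface 80 mm high. Behind it (x 70 to 270) a pan well 95 mm high, lidded pan, knob to 128 mm. Lever slot along y at x = 0. On the deck at x = +-58: a red dot beside off (y = -50 mm), five dark bars beside clicks 1 to 5 (y = -30, -10, 10, 30, 50 mm).
- lever (a joint): Lever travel along the warmer's +y, in m: 0 = off (stop, starts here), clicks 1 to 5 at 0.02, 0.04, 0.06, 0.08, 0.10 (stop). Notched: leaving one, the resistance rises to about 5 to 7 N 5 mm on, fades to nothing at the crest 10 mm on, then the lever snaps ahead by itself into the next notch; let go before the crest, it falls back. Slides only, cannot be lifted.
- lever_top (a point): Middle of the lever plate's top edge, 126 mm above the table (46 above the deck), at warmer x = 0, y = -50 mm + lever travel. The plate stands upright across the slot: 92 mm wide (warmer x), 16 mm thick (y), 42 mm tall from 4 mm above the deck; its off-side (-y) half is black, the face to push, and the +y half orange. Fingers pressing on both halves at once count as pinching. Axes as the warmer's.
- shaker: Loose glass shaker with a dark metal cap, 42 mm across, 63 mm tall, standing near one end of the deck. Origin at its foot.
- ramekin: Loose white ramekin, 68 mm across, 38 mm tall, standing near the other end of the deck (which end holds which varies). Origin at its foot.
- plate: Loose olive-grey side plate, 160 mm across, 20 mm high, on the table to one side of the warmer. Origin at its foot.
- squeeze: Loose yellow squeeze bottle with a red cap, 64 mm across, 170 mm tall, on the table on the other side. Origin at its foot.

How it is judged (in metres and radians):
On the way, in this order (a step that is already met when the one before it is completed fails the run):
1. the lever is pushed over the first crest (first click) (value of joint lever above 0.011 m), for 0.02 s.
2. over the second crest (second click) (value of joint lever above 0.031 m), for 0.02 s.
3. over the third crest (third click) (value of joint lever above 0.051 m), for 0.02 s.
At the end, for the whole second after the job is handed in: The lever rests in the third notch (0.060 m, within 4 mm), still (under 10 mm/s), and the four loose things are within 15 mm of where they began (value of joint lever between 0.056 and 0.064 m and velocity of joint lever between -0.01 and 0.01 m/s and distance of each of shaker, ramekin, plate, squeeze from where it was at the start of the episode below 0.015 m); the robot touches nothing.
It fails at once if the lever runs on past the third click towards the fourth (value of joint lever above 0.07 m).
It fails at once if the lever is pinched: fingers pressing on both its faces at once (contact force between each of lever_c1, lever_c2 and the fingers above 1 N).
It fails at once if the shaker, ramekin, plate or squeeze bottle is disturbed or carried (distance of any of shaker, ramekin, plate, squeeze from where it was at the start of the episode above 0.015 m).
It also fails if it takes over 40 s, if anything falls off the work surface, if the arm or the gripper's body presses on something with over 40 N, if the wrist force passes 120 N, or if a joint passes its speed limit or range.

## Working session

There is one attempt and no reset: what is moved stays moved. The work goes in short steps, Python scripts to look and compute and a tool call to move; the robot and the scene stay as the last step left them, time stands still between calls to the robot, and variables do not carry over. Pictures are saved under pics/ and viewed, at most 10 in all, crops included, and the job is handed in when it is done.

Besides the shell and the picture viewer there is one more tool, called after "Emit:" by a JSON object that holds its "name" and its "arguments", one argument or row to a line. play_rows: Moves the arm, as the interface text tells. Its arguments: {"type":"object","properties":{"steps":{"type":"array","items":{"type":"array","items":{"type":"array","items":{"type":"number"}}}},"force":{"type":"number"}},"required":["steps"]}

```bash
mkdir -p pics; cat > h.py <<'E'
import numpy as np,cv2
from cell import *
def snap(c,fn=None):
    d=read_camera(c)
    if fn: cv2.imwrite('pics/'+fn,d['frame'][:,:,::-1])
    return d
def ray(d,u,v):
    K=np.array(d['intrinsics']);k=d['k1']
    p=cv2.undistortPoints(np.array([[[u,v]]],float),K,np.array([k,0,0,0,0.]))[0,0]
    V=np.array(d['view']);R=V[:3,:3];t=V[:3,3]
    return -R.T@t, R.T@np.array([p[0],-p[1],-1.])
def at_z(d,u,v,z):
    o,r=ray(d,u,v); return o+r*(z-o[2])/r[2]
def proj(d,P):
    V=np.array(d['view']);c=np.atleast_2d(P)@V[:3,:3].T+V[:3,3]
    s=np.c_[c[:,0]/-c[:,2],-c[:,1]/-c[:,2]];s=s*(1+d['k1']*(s**2).sum(1,keepdims=True))
    return s@np.array(d['intrinsics'])[:2,:2].T+np.array(d['intrinsics'])[:2,2]
E
python3 - <<'E'
from h import *
for c in ('top','scene'):
    d=snap(c,c+'0.png'); print(c,np.round(d['view'],3).tolist(),d['k1'])
    for n in ('warmer','lever','shaker','ramekin','plate','squeeze'):
        for s in silhouettes(c,n)[:2]:
            m=s['pixels'];v,u=np.nonzero(m)
            print(n,round(s['p'],2),np.round(s['extent']),u.mean().round(1),v.mean().round(1),np.round(at_z(d,u.mean(),v.mean(),.1),3) if len(u) else '')
print(get_obs())
E
```

```text
top [[0.047, -0.999, -0.004, -0.023], [0.972, 0.045, 0.229, -0.566], [-0.228, -0.015, 0.974, -1.403], [0.0, 0.0, 0.0, 1.0]] -0.18101423249593307
warmer 0.58 [220.  98. 406. 264.] 314.6 181.7 [ 0.655 -0.086  0.1  ]
lever 0.79 [307. 200. 329. 234.] 318.1 215.9 [ 0.559 -0.098  0.1  ]
shaker 0.48 [357. 221. 372. 240.] 365.1 231.1 [ 0.523 -0.225  0.1  ]
ramekin 0.63 [230. 167. 254. 192.] 242.4 179.7 [0.651 0.111 0.1  ]
plate 0.71 [108. 217. 157. 272.] 131.8 244.6 [0.457 0.399 0.1  ]
squeeze 0.94 [416. 240. 451. 267.] 433.1 253.5 [ 0.47  -0.411  0.1  ]
scene [[-0.083, 0.996, 0.017, 0.026], [-0.564, -0.061, 0.824, 0.238], [0.822, 0.059, 0.567, -1.674], [0.0, 0.0, 0.0, 1.0]] -0.027214807686160757
warmer 0.87 [132. 189. 337. 331.] 236.8 255.6 [ 0.765 -0.075  0.1  ]
warmer 0.19 [195. 186. 212. 211.] 200.8 195.6 [ 0.509 -0.228  0.1  ]
lever 0.69 [231. 193. 252. 224.] 240.1 206.7 [ 0.555 -0.103  0.1  ]
shaker 0.71 [192. 187. 210. 210.] 200.7 196.1 [ 0.512 -0.227  0.1  ]
shaker 0.36 [390. 207. 442. 239.] 416.8 224.7 [0.589 0.385 0.1  ]
ramekin 0.67 [301. 215. 328. 243.] 314.2 229.6 [0.64  0.109 0
[... 219 characters left out ...]
0.7, 'qpos': array([-64.96599638,  18.38772502,  -4.01782904,  83.10610271,
         1.29543462,  78.54169882,  -3.25997238]), 'joint_velocities': array([ 0.00880911,  0.01300481,  0.04000064,  0.02470244, -0.0494681 ,
       -0.01626257, -0.03034282]), 'effort': array([ 3.23107279e-04, -4.90959978e+01, -4.02594628e-01, -3.12713492e+01,
       -6.35298807e-02,  3.33201257e-02,  2.23761242e-05]), 'tool_pos': array([0.26674435, 0.59277763, 0.2226471 ]), 'tool_rot': array([1.79990363e+02, 2.63884917e-03, 1.55776515e+02]), 'force': array([ 0.22501518, -0.71142192,  1.08937859]), 'wrist_torque': array([-0.01351312,  0.01689871,  0.07528094]), 'grasp_force': 0.0, 'grip_width': 0.08695624366351797}
```

View pics/top0.png

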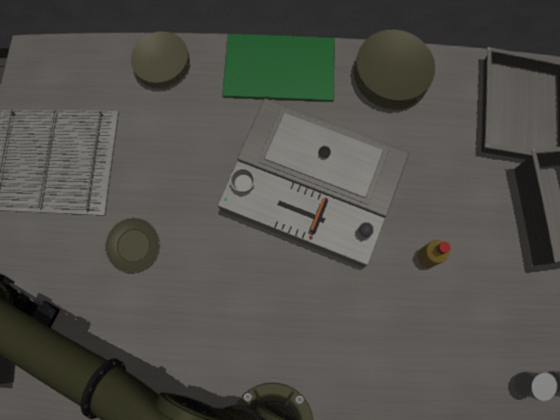

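View pics/scene0.png

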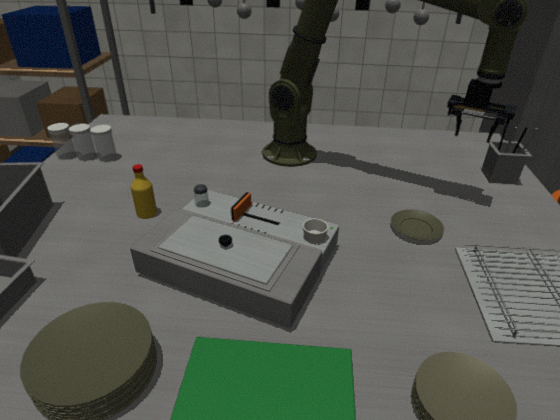

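The top view shows the warmer with its deck facing the robot. The lever is at (318,216), at the right end of the slot, which runs left to (278,203). The shaker is at (365,230) and the ramekin at (242,181). The scene view agrees: lever (241,207), shaker (201,195), ramekin (315,230).

```bash
cat > fit.py <<'E'
from h import *
from scipy.optimize import minimize
def box(x0,x1,y0,y1,z0,z1): return np.array([[x,y,z] for x in(x0,x1) for y in(y0,y1) for z in(z0,z1)])
def tf(p,P): 
    c,s=np.cos(p[2]),np.sin(p[2]); return np.c_[p[0]+c*P[:,0]-s*P[:,1],p[1]+s*P[:,0]+c*P[:,1],P[:,2]]
W=[box(-.07,.07,-.22,.22,0,.08),box(.07,.27,-.22,.22,0,.095)]
L=[box(-.046,.046,-.058,-.042,.084,.126)]
def draw(d,boxes,p,S=4):
    m=np.zeros((420*S,560*S),np.uint8)
    for b in boxes: cv2.fillConvexPoly(m,cv2.convexHull(((proj(d,tf(p,b))+.5)*S).astype(np.int32)),1)
    return cv2.resize(m.astype(np.float32),(560,420),interpolation=cv2.INTER_AREA)
E
python3 - <<'E'
from fit import *
D={}
for c in('top','scene'):
    d=snap(c); D[c]=(d,*[max(silhouettes(c,n),key=lambda s:s['p'])['pixels'].astype(float) for n in('warmer','lever')])
def cost(p,cs=('top','scene')):
    e=0
    for c in cs:
        d,w,l=D[c]
        u=np.maximum(w,l)
        e+=abs(draw(d,W+L,p)-u).sum()/u.sum()+.3*abs(draw(d,L,p)-l).sum()/l.sum()
    return e
for cs in(('top','scene'),('top',),('scene',)):
    r=minimize(cost,[.58,-.05,-.3],args=(cs,),method='Nelder-Mead',options=dict(initial_simplex=[[.58,-.05,-.3],[.61,-.05,-.3],[.58,-.02,-.3],[.58,-.05,-.2]]))
    print(cs,r.x[:2],np.degrees(r.x[2]),r.fun)
    if len(cs)==2:
        p=r.x
        print('lever top',tf(p,np.array([[0,-.05,.126],[0,-.09,.126],[0,.01,.126]])))
        np.save('p.npy',p)
for c in D:
    im=D[c][0]['frame'].copy()
    for b in W+L: cv2.polylines(im,[cv2.convexHull(proj(D[c][0],tf(p,b)).round().astype(np.int32))],True,(0,255,255),1)
    cv2.imwrite(f'pics/{c}1.png',cv2.resize(im[80:350,120:460],None,fx=1.15,fy=1.05)[:,:,::-1])
a=[cv2.imread(f'pics/{c}1.png') for c in D]
cv2.imwrite('pics/ov.png',cv2.resize(np.vstack(a),None,fx=1.3,fy=1.05))
E
```

```text
('top', 'scene') [ 0.57474866 -0.05164546] -19.2189662517184 0.2708804563817492
lever top [[ 0.5582897  -0.09885884  0.126     ]
 [ 0.54512253 -0.13662954  0.126     ]
 [ 0.57804045 -0.04220279  0.126     ]]
('top',) [ 0.57422919 -0.05177559] -19.25823394173222 0.11799005158437731
('scene',) [ 0.57229291 -0.05302577] -17.884349557400835 0.14285802770802386
```

View pics/ov.png

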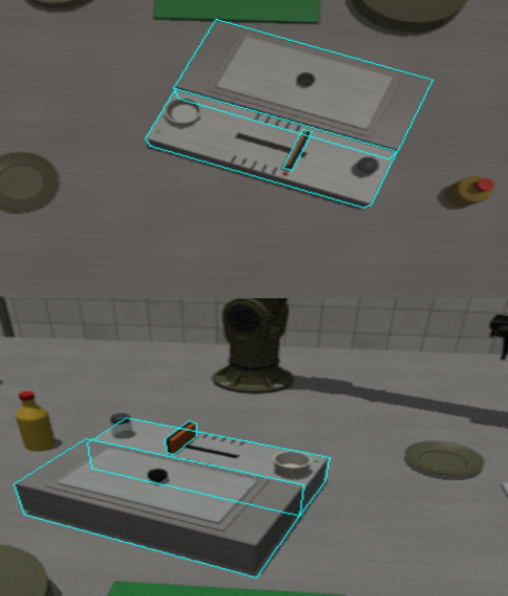

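The fitted outlines match both pictures: lever at about (300,148) in the upper half and (181,437) in the lower. That puts the warmer yaw at about −19°. Next I swing above the approach point with the gripper closed.

```bash
python3 - <<'E'
import numpy as np
p=np.array([.2667,.5928]);y=np.radians(155.78)
for i in range(24):
    p=p-.035*np.array([np.cos(y),np.sin(y)])-.0046*np.array([np.sin(y),-np.cos(y)]); y-=.0616
    if i in(11,23):print(p,np.degrees(y))
E
```

```text
[0.52663056 0.27044356] 113.42695978392962
[ 0.50155073 -0.14289476] 71.07391956785911
```

Emit:
{"name": "play_rows", "arguments": {
  "steps": [
    [[-0.035, -0.0046, 0, 0, 0, 0.0616, 0], [-0.035, -0.0046, 0, 0, 0, 0.0616, 0], [-0.035, -0.0046, 0, 0, 0, 0.0616, 0], [-0.035, -0.0046, 0, 0, 0, 0.0616, 0], [-0.035, -0.0046, 0, 0, 0, 0.0616, 0], [-0.035, -0.0046, 0, 0, 0, 0.0616, 0], [-0.035, -0.0046, 0, 0, 0, 0.0616, 0], [-0.035, -0.0046, 0, 0, 0, 0.0616, 0], [-0.035, -0.0046, 0, 0, 0, 0.0616, 0], [-0.035, -0.0046, 0, 0, 0, 0.0616, 0], [-0.035, -0.0046, 0, 0, 0, 0.0616, 0], [-0.035, -0.0046, 0, 0, 0, 0.0616, 0]]
  ]
}}

```text
time_s: 2.2
tool_pos: [0.5273, 0.269, 0.2227]
tool_rot: [180.0, -0.0, 113.3]
force: [0.7, -0.6, -0.4]
grip_width: 0.0026
grasp_force: 0.0
```

Emit:
{"name": "play_rows", "arguments": {
  "steps": [
    [[-0.035, -0.001, 0, 0, 0, 0.0616, 0], [-0.035, -0.001, 0, 0, 0, 0.0616, 0], [-0.035, -0.001, 0, 0, 0, 0.0616, 0], [-0.035, -0.001, 0, 0, 0, 0.0616, 0], [-0.035, -0.001, 0, 0, 0, 0.0616, 0], [-0.035, -0.001, 0, 0, 0, 0.0616, 0], [-0.035, -0.001, 0, 0, 0, 0.0616, 0], [-0.035, -0.001, 0, 0, 0, 0.0616, 0], [-0.035, -0.001, 0, 0, 0, 0.0616, 0], [-0.035, -0.001, 0, 0, 0, 0.0616, 0], [-0.035, -0.001, 0, 0, 0, 0.0616, 0], [-0.035, -0.001, 0, 0, 0, 0.0616, 0]]
  ]
}}

```text
time_s: 3.4
tool_pos: [0.5434, -0.1413, 0.2227]
tool_rot: [180.0, -0.0, 70.9]
force: [0.2, -0.1, -1.3]
grip_width: 0.0007
grasp_force: 0.0
```

```bash
python3 - <<'E'
from fit import *
d=snap('wrist'); p=np.load('p.npy'); im=d['frame'].copy()
for b in W[:1]+L: cv2.polylines(im,[cv2.convexHull(proj(d,tf(p,b)).round().astype(np.int32))],True,(0,255,255),1)
cv2.imwrite('pics/w1.png',im[:,:,::-1]); o=get_obs(); print(o['tool_pos'],o['tool_rot'],o['force'],p)
E
```

```text
[ 0.54070297 -0.14934912  0.22312886] [179.93298685   0.23191083  70.27375012] [-1.6666438  -5.47565761  0.04893043] [ 0.57474866 -0.05164546 -0.33543424]
```

View pics/w1.png

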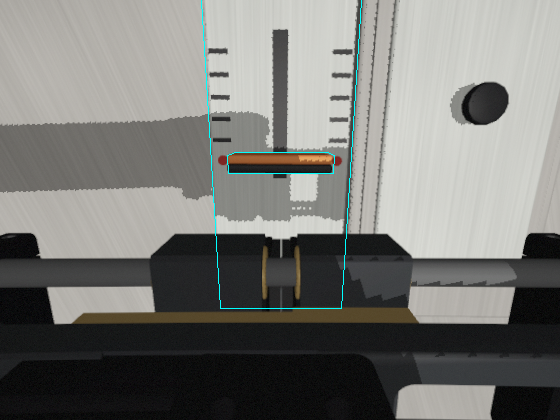

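The wrist picture shows the fitted deck outline and the lever (plate top at (281,160), red dots at (223,160) and (337,160)) lining up with the real ones. The fingers are centred on the slot behind the black face. Now I go down.

Emit:
{"name": "play_rows", "arguments": {
  "steps": [
    [[0, 0, 0.02, 0, 0, 0, 0], [0, 0, 0.025, 0, 0, 0, 0], [0, 0, 0.025, 0, 0, 0, 0], [0, 0, 0.025, 0, 0, 0, 0], [0, 0, 0.02, 0, 0, 0, 0], [0, 0, 0.01, 0, 0, 0, 0], [0, 0, 0, 0, 0, 0, 0], [0, 0, 0, 0, 0, 0, 0], [0, 0, 0, 0, 0, 0, 0]]
  ]
}}

```text
time_s: 4.35
tool_pos: [0.5447, -0.1402, 0.0989]
tool_rot: [179.9, -0.0, 71.1]
force: [0.2, -1.1, -0.0]
grip_width: 0.0005
grasp_force: 0.0
```

Emit:
{"name": "play_rows", "arguments": {
  "steps": [
    [[0.005, 0, 0, 0, 0, 0, 0], [0.005, 0, 0, 0, 0, 0, 0], [0.005, 0, 0, 0, 0, 0, 0], [0.004, 0, 0, 0, 0, 0, 0], [0.002, 0, 0, 0, 0, 0, 0], [0.002, 0, 0, 0, 0, 0, 0], [0.002, 0, 0, 0, 0, 0, 0], [0, 0, 0, 0, 0, 0, 0]]
  ]
}}

```text
time_s: 5.15
tool_pos: [0.5516, -0.1169, 0.0975]
tool_rot: [-180.0, 0.0, 71.0]
force: [-0.2, -1.3, 0.5]
grip_width: 0.0003
grasp_force: 0.7
```

Emit:
{"name": "play_rows", "arguments": {
  "steps": [
    [[0.0015, 0, 0, 0, 0, 0, 0], [0.0015, 0, 0, 0, 0, 0, 0], [0.0015, 0, 0, 0, 0, 0, 0], [0.0015, 0, 0, 0, 0, 0, 0], [0, 0, 0, 0, 0, 0, 0]]
  ]
}}

```text
time_s: 5.65
tool_pos: [0.553, -0.1127, 0.0975]
tool_rot: [-180.0, 0.1, 71.0]
force: [-3.0, -5.6, 1.5]
grip_width: 0.0004
grasp_force: 2.9
```

Emit:
{"name": "play_rows", "arguments": {
  "steps": [
    [[0.001, 0, 0, 0, 0, 0, 0], [0.001, 0, 0, 0, 0, 0, 0], [0.001, 0, 0, 0, 0, 0, 0], [0, 0, 0, 0, 0, 0, 0]]
  ]
}}

```text
time_s: 6.05
tool_pos: [0.5549, -0.1073, 0.0975]
tool_rot: [180.0, -0.1, 71.1]
force: [0.0, -0.3, 0.4]
grip_width: 0.0002
grasp_force: 0.0
```

Emit:
{"name": "play_rows", "arguments": {
  "steps": [
    [[0.001, 0, 0, 0, 0, 0, 0], [0.001, 0, 0, 0, 0, 0, 0], [0, 0, 0, 0, 0, 0, 0]]
  ]
}}

```text
time_s: 6.35
tool_pos: [0.5557, -0.1049, 0.0976]
tool_rot: [180.0, -0.0, 71.1]
force: [0.2, -0.1, -0.4]
grip_width: 0.0005
grasp_force: 0.0
```

```bash
cat > lv.py <<'E'
from fit import *
p=np.load('p.npy')
for c in('wrist','top','scene'):
    d=read_camera(c); s=silhouettes(c,'lever')
    if not s: print(c,'none'); continue
    m=max(s,key=lambda s:s['p'])['pixels'].astype(float)
    es=[abs(draw(d,[L[0]+[0,q,0]],p)-m).sum()/m.sum() for q in np.arange(-.01,.111,.002)]
    print(c,'q=%.3f'%(np.argmin(es)*.002-.01),round(min(es),2))
o=get_obs();dx=o['tool_pos'][:2]-p[:2];print('tcp warmer y',-np.sin(p[2])*dx[0]+np.cos(p[2])*dx[1],o['force'])
E
python3 lv.py; cp lv.py lv2.py
```

```text
wrist q=0.020 0.29
top none
scene q=0.104 1.29
tcp warmer y -0.05761320487422672 [ 0.13971309  0.32109273 -0.26652934]
```

The wrist camera gives lever ≈ 0.020, so that is the first click. On to the second.

Emit:
{"name": "play_rows", "arguments": {
  "steps": [
    [[0.003, 0, 0, 0, 0, 0, 0], [0.003, 0, 0, 0, 0, 0, 0], [0.002, 0, 0, 0, 0, 0, 0], [0.0015, 0, 0, 0, 0, 0, 0], [0.0015, 0, 0, 0, 0, 0, 0], [0.0015, 0, 0, 0, 0, 0, 0], [0.0015, 0, 0, 0, 0, 0, 0], [0.0015, 0, 0, 0, 0, 0, 0], [0, 0, 0, 0, 0, 0, 0]]
  ]
}}

```text
time_s: 7.55
tool_pos: [0.5598, -0.0932, 0.0976]
tool_rot: [-180.0, 0.1, 71.0]
force: [-1.5, -4.9, 0.4]
grip_width: 0.0004
grasp_force: 2.9
```

Emit:
{"name": "play_rows", "arguments": {
  "steps": [
    [[0.001, 0, 0, 0, 0, 0, 0], [0.001, 0, 0, 0, 0, 0, 0], [0, 0, 0, 0, 0, 0, 0]]
  ]
}}

```text
time_s: 7.85
tool_pos: [0.5609, -0.0899, 0.0976]
tool_rot: [180.0, 0.0, 71.0]
force: [-0.5, -1.8, 0.0]
grip_width: 0.0005
grasp_force: 1.0
```

Emit:
{"name": "play_rows", "arguments": {
  "steps": [
    [[0.001, 0, 0, 0, 0, 0, 0], [0.001, 0, 0, 0, 0, 0, 0], [0, 0, 0, 0, 0, 0, 0]]
  ]
}}

```text
time_s: 8.15
tool_pos: [0.5621, -0.0861, 0.0976]
tool_rot: [180.0, -0.1, 71.2]
force: [0.6, 0.0, -0.1]
grip_width: 0.0008
grasp_force: 0.0
```

```bash
python3 lv.py
```

```text
wrist q=0.040 0.29
top none
scene q=0.036 0.25
tcp warmer y -0.037985866953186474 [ 0.28324944 -0.44191234  0.93691265]
```

Second click confirmed (0.040). The same pattern again for the third.

Emit:
{"name": "play_rows", "arguments": {
  "steps": [
    [[0.003, 0, 0, 0, 0, 0, 0], [0.003, 0, 0, 0, 0, 0, 0], [0.002, 0, 0, 0, 0, 0, 0], [0.0015, 0, 0, 0, 0, 0, 0], [0.0015, 0, 0, 0, 0, 0, 0], [0.0015, 0, 0, 0, 0, 0, 0], [0.0015, 0, 0, 0, 0, 0, 0], [0.0015, 0, 0, 0, 0, 0, 0], [0, 0, 0, 0, 0, 0, 0]]
  ]
}}

```text
time_s: 9.35
tool_pos: [0.5661, -0.0748, 0.0976]
tool_rot: [-180.0, 0.1, 71.0]
force: [-2.5, -6.2, 1.9]
grip_width: 0.0005
grasp_force: 2.9
```

Emit:
{"name": "play_rows", "arguments": {
  "steps": [
    [[0.001, 0, 0, 0, 0, 0, 0], [0.001, 0, 0, 0, 0, 0, 0], [0, 0, 0, 0, 0, 0, 0]]
  ]
}}

```text
time_s: 9.65
tool_pos: [0.567, -0.0723, 0.0976]
tool_rot: [-180.0, 0.1, 71.0]
force: [-1.8, -3.9, 1.6]
grip_width: 0.0006
grasp_force: 2.1
```

Emit:
{"name": "play_rows", "arguments": {
  "steps": [
    [[0.001, 0, 0, 0, 0, 0, 0], [0.001, 0, 0, 0, 0, 0, 0], [0, 0, 0, 0, 0, 0, 0]]
  ]
}}

```text
time_s: 9.95
tool_pos: [0.5685, -0.0671, 0.0975]
tool_rot: [180.0, -0.1, 71.2]
force: [0.6, 0.1, 0.5]
grip_width: 0.0005
grasp_force: 0.0
```

```bash
python3 lv.py
```

```text
wrist q=0.060 0.29
top none
scene none
tcp warmer y -0.01831142144514952 [-0.70126142  0.31668575  0.7865371 ]
```

The third click is in (0.060) and the force is zero. I back off a little, then lift clear.

Emit:
{"name": "play_rows", "arguments": {
  "steps": [
    [[-0.005, 0, 0, 0, 0, 0, 0], [-0.01, 0, 0, 0, 0, 0, 0], [-0.005, 0, -0.01, 0, 0, 0, 0], [0, 0, -0.025, 0, 0, 0, 0], [0, 0, -0.03, 0, 0, 0, 0], [0, 0, -0.03, 0, 0, 0, 0], [0, 0, -0.02, 0, 0, 0, 0], [0, 0, -0.01, 0, 0, 0, 0], [0, 0, 0, 0, 0, 0, 0], [0, 0, 0, 0, 0, 0, 0], [0, 0, 0, 0, 0, 0, 0]]
  ]
}}

```text
time_s: 11.35
tool_pos: [0.5607, -0.0879, 0.2211]
tool_rot: [-179.9, 0.0, 71.1]
force: [0.4, -0.7, 0.6]
grip_width: 0.0006
grasp_force: 0.0
```

```bash
python3 lv.py; python3 -c "
from h import *
snap('wrist','w2.png')"
```

```text
wrist q=0.060 0.07
top none
scene none
tcp warmer y -0.038680747057411036 [0.19267822 0.22998164 0.60607188]
```

View pics/w2.png

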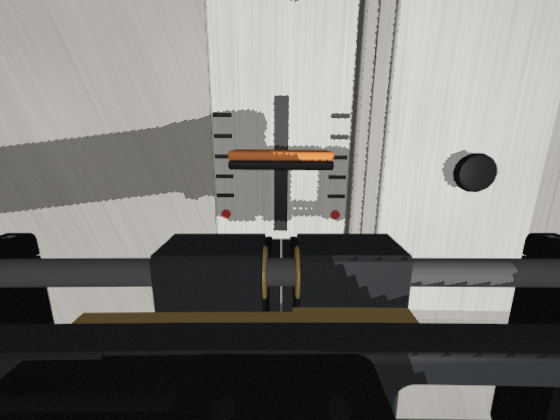

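The lever at (281,158) stands beside the third bar (y≈157). Two bars are below it and two above, and the hand is clear.

```bash
python3 -c "
from cell import *
print(sign_off())"
```

```text
the job is handed in; nothing more can be done
None
```

The lever rests in the third notch (camera reading 0.060 m), pushed one click at a time without pinching. The hand is clear, and the job is handed in. I didn't re-measure the four loose things afterwards, but the arm's path stayed clear of them.

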